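Count to the third gap of the divider rack and push the carton home

ROBOT

A 6-joint arm with a two-finger parallel gripper is mounted at the origin on the work surface. World frame = base frame: x ahead of the robot, y to its left, z up, the work surface at z = 0. Lengths are in m, angles in rad, forces in N, time in s.
With the tool pointing down it reaches from about 0.375 to 0.925 m from the base axis. Payload 5.7 kg.
Tool frame: the origin (TCP) lies midway between the tips of the shut fingers; the grasp point (between the pads) lies 19 mm behind it; z points along the fingers, y is the direction in which the jaws open and shut (so a half turn about z gives the same grasp; the last joint's range is limited). The gripper opens to 88 mm and grips with 3 to 60 N. Pads are 20 mm wide; open, the fingers measure 115 mm over their backs; the gripper's body (75 mm by 178 mm) begins 61 mm behind the grasp point.
Start: joints at [1.053, 0.359, 1.51, -0, 1.272, -0.115], TCP at [0.235, 0.552, 0.223] pointing down, gripper open.
Joint ranges: [-2.97, 2.97], [-1.01, 2.36], [0.21, 2.38], [-0.96, 4.11], [0.2, 2.71], [-2.98, 2.98]. Speed limits (rad/s): [2.39, 2.39, 3.14, 3.14, 3.14, 3.14].

INTERFACE

Orientations are given as a unit quaternion [x, y, z, w].
In Python, from plant import ctrl gives the robot as it stands.
- The arm moves only by the shell command python3 -m crank 'ROWS'. ROWS is a JSON object of lists of equal length, an entry for each row: "delta_pos": the shift along the tool's x, y, z in mm, a list of three; "turn": the turn about the tool's z in degrees; "gripper": the closure, from -1 (fully open) to 1 (shut), so that 0 is half open. In form: {"delta_pos": [[dx, dy, dz], ...], "turn": [turn, ...], "gripper": [gripper, ...]}. A call has 1 to 12 rows; each row is the pose to reach, as a shift and turn from the pose commanded when the call began, along the tool's axes at that moment; what a row does not reach only later rows make up. A row lasts 1/10 s, in which the tool goes at most 50 mm and 8.59 degrees, less where a joint would pass 70% of its speed; a pose out of reach is approached as far as the arm can. A call with a gripper value outside its range is refused whole. The fingers move at their own pace and stop on an object; the grip force is fixed at half the most. Time passes only in rows, so rows that repeat a pose let the fingers close. It gives the time, the measured TCP pose, the force and the opening at its end, in the units of the state.
- ctrl.sense(): the state, without advancing time (a new reading comes with each control period).
- ctrl.snapshot(name): name is "scene" or "side" or "wrist"; returns (picture, depth): 420x560x3 uint8, blue, green, red; 420x560 float32, m along the optical axis (not along the pixel's ray), 0 where there is no reading.
- ctrl.calibration(name): a dict with "mtx" (3x3 intrinsics, pixels), "T" (4x4, takes a point from camera to world coordinates). Camera axes: x right, y up, looking along -z (the intrinsics and any distortion apply to the point x, -y, -z); pixel columns grow to the right and rows downward; lengths in m; the calibration is good to about 2 mm. A picture is of the moment at which its call begins: read the wrist's pose just before it. calibration takes no time and is no camera call; for the wrist camera it gives the pose at the moment of the call.
- ctrl.hand_in(): hands the job in, once; it reports no verdict.
Trained networks look in the newest picture that a camera, given by its name, has taken for a name from the list of things; names that differ only in an ending like _2 or _b are one class to them, and where a whole thing is asked for, a point or a joint stands for the part that bears it (a point fixed in the world has none). Each returns a list of dicts, best first, with "score" (0 to 1); they miss things now and then, are a little off and sometimes report something else, mostly with a low value. They report only what shows in the picture. A call takes as long as a camera call.
- ctrl.regions_of(camera, query): "mask" (420x560 bool, what is visible of it) and "bbox" ([left, top, right, bottom] in pixels, round what is visible of it).
The state is a dict: "t": time; "qpos": joint angles; "dq": joint speeds; "joint_torque": joint torques, N m; "tool_pos": TCP position; "eef_rot": TCP orientation; "wrist_force": force on the tool from outside, world axes, zero at the start; "moment": the same for the moment, N m; "finger_gap": finger opening in m.
Only numpy, scipy, OpenCV 4.12 (cv2) and the standard library are available. Lean on these libraries where they do the work, as an engineer would, in place of code of your own. Each camera call takes 0.05 s, during which the arm holds its last target. There are 200 camera calls.

TASK

On the packing table is a divider rack with one tall end. Run a fingertip lightly along the top of the sprung rail behind the gaps, starting at the first gap next to the tall end and counting gaps as you go, empty or filled, until you reach the third; go no farther along the rail. Then, without picking it up or tipping it, push the loose carton on the ledge along and into that third gap until it is fully home, leaving the stored cartons, the jar and the tape roll where they are.

Things in the scene. Friction and masses are not known exactly. Their poses are not given: they have to be found in the camera images.
- rack: Fixed grey divider rack, 292 mm wide. Origin at table level, middle of the row, on the line of gap mouths; x points into the gaps, y along the row, z up. Floor plate 6 mm thick, x -116 to 96 mm; before the mouths it is an open ledge level with the gap floors. Six gaps at y = -120, -72, -24, 24, 72, 120 mm, 44 mm wide (42 at the round-nosed mouths); dividers 48 mm high above the table.
- stop (a point): Middle of the rack's stop wall, on the face that the cartons rest against, 64 mm inside the mouth line (each gap is 64 mm deep), at table level; axes as the rack's. The wall runs behind all six gaps, 32 mm high above the table, 4 mm thick.
- rail: Aluminium rail behind the stop wall along the rack's y, 280 mm long, 18 mm wide, flat top 60 mm above the table. Origin at the middle of its top, 83 mm behind the mouth line; axes as the rack's. On springs, stays level: starts to sink at about 1.5 N, then 1 mm per further 0.5 N, hard stop 8 mm down, springs back. Pressing it in 3 to 5 mm is light.
- tall_end: Tall end plate, outer side of the first gap: 4 mm steel, 48 mm high like a divider, with a fin 34 mm long rising to 101 mm above the table over its front half (rolled top edge 12 mm thick). At rack y = +144 or -144 mm. Origin at table level on the mouth line, axes as the rack's. Along the row the first gap's centre is 24 mm from it, the second's 72, the third's 120.
- low_end: The plain end plate at the other end of the row, 4 mm thick, 48 mm high, no fin. Origin as for the tall end.
- carton: The loose brown carton on the ledge before the gaps: 60 mm long (x), 34 mm wide (y), 45 mm high, about 0.15 kg, slides easily. Origin at the centre of its underside, x roughly along the gaps, z up. Fully home, its far end rests against the stop wall: its centre is then 34 mm inside the mouth line and its near end 4 mm inside.
- stored_a: A brown carton already stored in the gap at y = -72 mm: 56 x 38 x 36 mm high. Origin at the centre of its underside. Leave alone.
- stored_b: A brown carton already stored in the gap at y = 120 mm: 58 x 30 x 40 mm high. Origin at the centre of its underside. Leave alone.
- jar: Glass jar with a black cap standing on the table beyond the rack's left (+y) side, 56 mm across, 75 mm high. Origin at the centre of its underside. Leave alone.
- tape: Roll of clear tape lying on the table beyond the rack's right (-y) side, 96 mm across, 45 mm high. Origin at the centre of its underside. Leave alone.

How it is judged:
On the way, in this order (a step that is already met when the one before it is completed fails the run):
1. fingertip bears on the rail (over 0.4 N) at the first gap from the tall end (within 11 mm) (contact force between the fingers and rail above 0.4 N and (y of the grasp point in the frame of tall_end between 0.013 and 0.035 m or y of the grasp point in the frame of tall_end between -0.035 and -0.013 m)), for 0.05 s.
2. fingertip bears on the rail (over 0.4 N) at the divider between the first and second gaps from the tall end (within 11 mm) (contact force between the fingers and rail above 0.4 N and (y of the grasp point in the frame of tall_end between 0.037 and 0.059 m or y of the grasp point in the frame of tall_end between -0.059 and -0.037 m)), for 0.05 s.
3. fingertip bears on the rail (over 0.4 N) at the second gap from the tall end (within 11 mm) (contact force between the fingers and rail above 0.4 N and (y of the grasp point in the frame of tall_end between 0.061 and 0.083 m or y of the grasp point in the frame of tall_end between -0.083 and -0.061 m)), for 0.05 s.
4. fingertip bears on the rail (over 0.4 N) at the divider between the second and third gaps from the tall end (within 11 mm) (contact force between the fingers and rail above 0.4 N and (y of the grasp point in the frame of tall_end between 0.085 and 0.107 m or y of the grasp point in the frame of tall_end between -0.107 and -0.085 m)), for 0.05 s.
5. fingertip bears on the rail (over 0.4 N) at the third gap from the tall end (within 11 mm) (contact force between the fingers and rail above 0.4 N and (y of the grasp point in the frame of tall_end between 0.109 and 0.131 m or y of the grasp point in the frame of tall_end between -0.131 and -0.109 m)), for 0.05 s.
6. the loose carton is fully home in the third gap ((y of carton in the frame of tall_end between 0.112 and 0.128 m or y of carton in the frame of tall_end between -0.128 and -0.112 m) and x of carton in the frame of rack between 0.027 and 0.037 m and z of carton in the frame of rack between 0.002 and 0.01 m and angle between the x axis of carton and the x axis of rack, either way round below 0.2 rad and angle between carton's own z axis and vertical below 0.1 rad), for 0.2 s.
At the end, for the whole second after the job is handed in: The loose carton lies flat and still on the floor of the third gap from the tall end (within 8 mm of the gap's middle sideways, under 0.2 rad askew), its centre 27 to 37 mm inside the mouth line, that is within about 7 mm of resting on the stop wall (all of step 6 and linear speed of carton below 0.01 m/s); the robot touches nothing.
It fails at once if the loose carton is lifted more than 8 mm off the ledge (z of carton in the frame of rack above 0.014 m).
It fails at once if the loose carton is tipped more than 0.3 rad (angle between carton's own z axis and vertical above 0.3 rad).
It fails at once if the fingers press the rail harder than 20 N (contact force between the fingers and rail above 20 N).
It fails at once if a finger touches the rail beyond the third gap (contact force between the fingers and rail above 0.4 N and (y of the grasp point in the frame of tall_end above 0.15 m or y of the grasp point in the frame of tall_end below -0.15 m)).
It fails at once if a stored carton, the jar or the tape roll is moved more than 12 mm (distance of any of stored_a, stored_b, jar, tape from where it was at the start of the episode above 0.012 m).
It also fails if it takes over 64 s, if anything falls off the work surface, if the arm or the gripper's body presses on something with over 40 N, if the wrist force passes 120 N, or if a joint passes its speed limit or range.

## Working session

There is one attempt and no reset: what is moved stays moved. The work goes in short steps, Python scripts to look and compute and a shell command to move; the robot and the scene stay as the last step left them, time stands still between calls to the robot, and variables do not carry over. Pictures are saved under pics/ and viewed, about 8 in all and at most 12, crops included, and the job is handed in when it is done.

```bash
mkdir -p pics; ls; cat > h.py <<'E'
import numpy as np,cv2
from plant import ctrl
def pts(d,c,mask=None):
    K=np.array(c["mtx"]);T=np.array(c["T"])
    m=(d>0) if mask is None else (mask&(d>0))
    v,u=np.nonzero(m);z=d[v,u]
    p=np.c_[(u-K[0,2])/K[0,0]*z,-(v-K[1,2])/K[1,1]*z,-z]
    return p@T[:3,:3].T+T[:3,3],np.c_[u,v]
E
python3 - <<'E'
from h import *
s=ctrl.sense();print(s)
ims=[]
for n in("scene","side"):
    c=ctrl.calibration(n);im,d=ctrl.snapshot(n);cv2.imwrite(f"pics/{n}0.png",im)
    np.savez(f"{n}0.npz",im=im,d=d,mtx=c["mtx"],T=c["T"]);print(n,[k for k in c],np.array(c["T"]).round(3).tolist())
    for q in("rack","rail","tall_end","low_end","carton","jar","tape"):
        for r in ctrl.regions_of(n,q)[:3]:
            P,_=pts(d,c,r["mask"])
            print(n,q,round(r["score"],2),[int(x) for x in r["bbox"]],np.median(P,0).round(3),P.min(0).round(3),P.max(0).round(3)) if len(P) else 0
E
```

```text
pics
{'t': 0.0, 'qpos': array([ 1.05288605e+00,  3.59483406e-01,  1.51142105e+00,  2.37455760e-05,
        1.27248392e+00, -1.15080150e-01]), 'dq': array([ 6.75343412e-05, -1.82830864e-03,  1.51608434e-03,  7.81055736e-05,
        2.71337156e-03, -5.98375367e-04]), 'joint_torque': array([ 3.43560045e-03, -5.15378952e+01, -2.70729983e+01,  6.79771649e-02,
        3.50940891e-02, -1.14550548e-04]), 'tool_pos': array([0.23486343, 0.55138367, 0.22182678]), 'eef_rot': array([ 2.00059337e-01,  9.79783372e-01, -8.49737560e-04, -2.90230862e-04]), 'wrist_force': array([ 0.14234479,  0.02334103, -0.41248278]), 'moment': array([ 0.02990487, -0.00764166,  0.00339985]), 'finger_gap': 0.0882246895417497}
scene ['mtx', 'T'] [[-0.087, -0.831, 0.549, 1.131], [0.996, -0.066, 0.058, 0.083], [-0.012, 0.552, 0.834, 0.856], [0.0, 0.0, 0.0, 1.0]]
scene rack 0.62 [178, 177, 307, 253] [ 0.587 -0.06   0.006] [ 0.452 -0.215 -0.005] [0.685 0.087 0.064]
scene rail 0.89 [180, 230, 306, 237] [ 0.662 -0.062  0.059] [ 0.615 -0.197  0.003] [0.678 0.082 0.063]
scene tall_end 0.78 [175, 191, 189, 229] [ 0.613 -0.205  0
[... 1247 characters left out ...]
[256, 223, 286, 261] [0.599 0.083 0.029] [0.567 0.078 0.005] [0.633 0.087 0.05 ]
side low_end 0.44 [250, 164, 344, 219] [ 0.656 -0.032  0.059] [ 0.641 -0.298 -0.002] [0.75  0.082 0.062]
side carton 0.9 [338, 207, 383, 248] [ 0.511 -0.049  0.038] [ 0.484 -0.139  0.005] [ 0.584 -0.038  0.054]
side jar 0.67 [210, 236, 249, 290] [0.581 0.192 0.052] [ 0.567  0.117 -0.   ] [0.635 0.209 0.077]
side jar 0.45 [245, 166, 421, 298] [ 0.558 -0.024  0.007] [ 0.451 -0.224 -0.002] [0.738 0.088 0.062]
side tape 0.67 [378, 155, 425, 193] [ 0.582 -0.304  0.029] [ 0.539 -0.464 -0.001] [ 0.683 -0.273  0.047]
side tape 0.18 [337, 208, 382, 246] [ 0.511 -0.049  0.039] [ 0.484 -0.147  0.005] [ 0.578 -0.038  0.054]
```

```bash
python3 - <<'E'
from h import *
for n in("scene","side"):
    f=np.load(n+"0.npz");c=f;P,uv=pts(f["d"],f)
    def box(m,t):
        r=cv2.minAreaRect((P[m][:,:2]*1000).astype(np.float32));print(n,t,m.sum(),np.round(r[0],1),np.round(r[1],1),round(r[2],1),"z",np.median(P[m][:,2]).round(4), "med",np.median(P[m],0).round(4))
    x,y,z=P.T
    rail=(abs(z-.06)<.004)&(x>.635)&(x<.69)&(y>-.195)&(y<.07)
    box(rail,"rail");k=np.polyfit(y[rail],x[rail],1);print("rail x=a*y+b",k, "yaw deg",np.degrees(np.arctan(-k[0])), y[rail].min(),y[rail].max())
    box((abs(z-.051)<.004)&(x>.47)&(x<.56)&(y>-.1)&(y<-.02),"carton")
    fin=(z>.094)&(z<.106)&(abs(y+.21)<.03)&(x>.56)&(x<.66);box(fin,"fin")
    low=(z>.04)&(z<.053)&(abs(y-.084)<.008)&(x>.54)&(x<.66);box(low,"low")
    box((z>.072)&(z<.08)&(y>.14)&(y<.22)&(x>.55)&(x<.66),"jar")
a=cv2.imread("pics/scene0.png")[140:270,90:390];b=cv2.imread("pics/side0.png")[130:310,190:440]
a=cv2.resize(a,(690,299));b=cv2.resize(b,(417,300));b=cv2.copyMakeBorder(b,0,0,0,690-417,cv2.BORDER_CONSTANT)
cv2.imwrite("pics/v1.png",np.vstack([a,b]))
E
```

```text
scene rail 867 [660.4 -63.2] [ 20.9 264.6] 3.8 z 0.0594 med [ 0.6613 -0.0621  0.0594]
rail x=a*y+b [-0.06588948  0.65714672] yaw deg 3.7697401855027985 -0.19480391728913182 0.06931494466051519
scene carton 282 [518.3 -61.8] [62.1 33.9] 11.5 z 0.0506 med [ 0.5198 -0.0615  0.0506]
scene fin 73 [ 606.4 -206. ] [33.6 11.2] 4.4 z 0.0992 med [ 0.6075 -0.2053  0.0992]
scene low 53 [613.   80.9] [92.5  5.6] 0.4 z 0.0471 med [0.605  0.0808 0.0471]
scene jar 320 [596.4 179.3] [49.8 47.1] 8.0 z 0.0745 med [0.5981 0.179  0.0745]
side rail 695 [659.  -62.4] [ 21.4 264.4] 3.6 z 0.0599 med [ 0.657  -0.042   0.0599]
rail x=a*y+b [-0.06684631  0.65387485] yaw deg 3.8243217290568317 -0.1938487179843133 0.06989826435186541
side carton 406 [516.9 -61.2] [60.5 36.4] 12.7 z 0.051 med [ 0.5145 -0.0588  0.051 ]
side fin 74 [ 604.3 -203.4] [32.6 10.9] 4.7 z 0.0985 med [ 0.6038 -0.2028  0.0985]
side low 171 [612.7  81.6] [10.3 91.6] 88.6 z 0.0463 med [0.5998 0.0827 0.0463]
side jar 540 [595.8 180.8] [48.6 49.3] 12.1 z 0.0752 med [0.5941 0.182  0.0752]
```

View pics/v1.png

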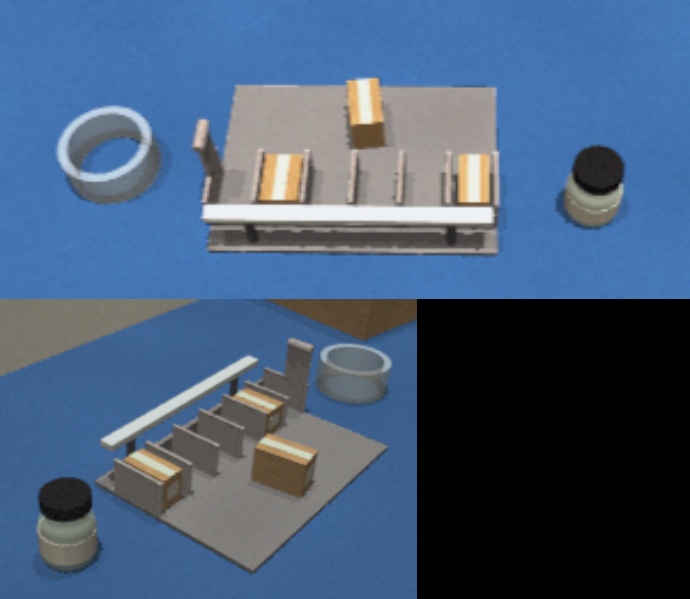

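```bash
cat >> h.py <<'E'
from scipy.spatial.transform import Rotation as R
th=np.radians(3.8);XA=np.array([np.cos(th),np.sin(th),0]);YA=np.array([-np.sin(th),np.cos(th),0]);O=np.array([.578,-.063,0])
def w(x,y,z): return O+(x*XA+y*YA)/1000+np.array([0,0,z/1000])
def st():
    s=ctrl.sense();r=R.from_quat(s["eef_rot"]).as_matrix();d=s["tool_pos"]-O
    print("t",round(s["t"],2),"tcp rack mm",np.round([d@XA*1000,d@YA*1000,d[2]*1000],1),"F",s["wrist_force"].round(2),"yawY",round(np.degrees(np.arctan2(r[1,1],r[0,1])),1),"gap",round(s["finger_gap"],4));return s,r
def go(x,y,z):
    s,r=st();print((x,y,z),"delta",np.round(r.T@(w(x,y,z)-s["tool_pos"])*1000,1))
E
python3 -c "
from h import *
go(83,-120,160)"
```

```text
t 0.8 tcp rack mm [-301.3  636.3  222.7] F [-0.33  1.1   0.19] yawY 66.9 gap 0.0873
(83, -120, 160) delta [-684.7 -500.9   62.7]
```

```bash
python3 -m crank '{"delta_pos":[[-340,-250,10],[-340,-250,10],[-340,-250,10],[-340,-250,10],[-340,-250,10],[-340,-250,10],[-340,-250,10],[-340,-250,10],[-340,-250,10],[-340,-250,10]],"turn":[-7,-14,-21,-26.9,-26.9,-26.9,-26.9,-26.9,-26.9,-26.9],"gripper":[1,1,1,1,1,1,1,1,1,1]}'; python3 -c "
from h import *
go(83,-120,110)"
```

```text
t: 1.8
tool_pos: [0.4517, 0.1863, 0.2128]
eef_rot: [-0.031, 1.0, -0.0, 0.0]
wrist_force: [0.0, 0.1, 0.1]
finger_gap: 0.0115
t 1.8 tcp rack mm [-109.5  257.2  212.8] F [0.01 0.15 0.08] yawY 93.6 gap 0.0115
(83, -120, 110) delta [-193.8 -376.4  103.2]
```

```bash
python3 -m crank '{"delta_pos":[[-194,-376,103],[-194,-376,103],[-194,-376,103],[-194,-376,103],[-194,-376,103],[-194,-376,103],[-194,-376,103],[-194,-376,103],[-194,-376,103],[-194,-376,103],[-194,-376,103],[-194,-376,103]],"turn":[0,0,0,0,0,0,0,0,0,0,0,0],"gripper":[1,1,1,1,1,1,1,1,1,1,1,1]}'; python3 - <<'E'
from h import *
go(83,-120,75)
ims=[]
for n in("wrist","scene"):
    c=ctrl.calibration(n);im,d=ctrl.snapshot(n);np.savez(n+"1.npz",im=im,d=d,mtx=c["mtx"],T=c["T"])
    ims.append(im if n=="wrist" else cv2.resize(im[130:290,90:390],(560,300)))
    P,_=pts(d,c);x,y,z=P.T
    Q=(P-O);rx,ry=Q@XA*1000,Q@YA*1000
    m=(abs(z-.06)<.004)&(abs(rx-83)<14)&(ry>-200)&(ry<200)
    if m.sum(): print(n,"rail",m.sum(),rx[m].min(),rx[m].max(),ry[m].min(),ry[m].max(),np.median(z[m]), np.degrees(np.arctan(-np.polyfit(ry[m],rx[m],1)[0])))
    m=(z>.09)&(z<.106)&(abs(ry+144)<20)&(abs(rx-20)<40)
    if m.sum(): print(n,"fin",m.sum(),rx[m].min(),rx[m].max(),ry[m].min(),ry[m].max())
cv2.imwrite("pics/v2.png",cv2.resize(np.vstack(ims),None,fx=.8,fy=.8))
E
```

```text
t: 3.0
tool_pos: [0.668, -0.1714, 0.1097]
eef_rot: [-0.034, 0.999, 0.0, -0.0]
wrist_force: [1.0, -0.4, -0.2]
finger_gap: 0.0007
t 3.0 tcp rack mm [  82.6 -114.2  109.7] F [ 0.97 -0.37 -0.18] yawY 93.9 gap 0.0007
(83, -120, 75) delta [-0.4 -5.9 34.7]
wrist rail 7350 72.10958690457684 90.88073420950224 -142.2944488879017 102.46520876574257 0.060247119719991374 -0.09380261777519404
wrist fin 1195 1.1139496882713156 34.6007333230214 -152.39159376091183 -140.1768704254479
scene rail 917 72.39494937246107 92.61264856817445 -140.29766880879072 137.76032209395464 0.059279529190118696 -0.0008893426383946144
```

View pics/v2.png

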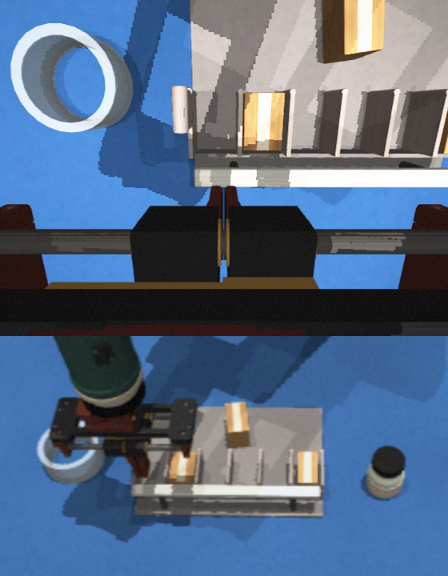

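```bash
sed -i 's/^def w(/O=O-.001*XA-.0018*YA\ndef w(/' h.py; python3 -m crank '{"delta_pos":[[-1,-5,20],[-1,-5,38],[-1,-5,45],[-1,-5,45],[-1,-5,45]],"turn":[0,0,0,0,0],"gripper":[1,1,1,1,1]}'; python3 -c "
from h import *
go(83,-120,56)"
```

```text
t: 3.6
tool_pos: [0.6702, -0.178, 0.0654]
eef_rot: [-0.034, 0.999, -0.0, 0.0]
wrist_force: [-1.1, 0.0, 0.3]
finger_gap: 0.0002
t 3.6 tcp rack mm [  85.4 -119.1   65.4] F [-1.14  0.01  0.28] yawY 93.9 gap 0.0002
(83, -120, 56) delta [ 2.4 -0.9  9.4]
```

```bash
python3 -m crank '{"delta_pos":[[1,0,4],[1,0,8],[1,0,9.5],[1,0,9.5],[1,0,9.5]],"turn":[0,0,0,0,0],"gripper":[1,1,1,1,1]}'; python3 -c "
from h import *
go(83,-24,56)"
```

```text
t: 4.1
tool_pos: [0.6697, -0.1787, 0.0558]
eef_rot: [-0.033, 0.999, -0.0, 0.001]
wrist_force: [2.0, 0.6, 4.3]
finger_gap: 0.0005
t 4.1 tcp rack mm [  84.9 -119.8   55.8] F [2.03 0.58 4.28] yawY 93.8 gap 0.0005
(83, -24, 56) delta [ 1.8 95.8 -0.3]
```

```bash
python3 -m crank '{"delta_pos":[[1,8,0],[1,16,0],[1,24,0],[1,32,0],[1,40,0],[1,48,0],[1,48,0]],"turn":[0,0,0,0,0,0,0],"gripper":[1,1,1,1,1,1,1]}'; python3 -c "
from h import *
go(83,-24,56)"
```

```text
t: 4.8
tool_pos: [0.6644, -0.1287, 0.0551]
eef_rot: [-0.034, 0.999, 0.001, -0.0]
wrist_force: [-0.0, 1.8, 3.1]
finger_gap: 0.0003
t 4.8 tcp rack mm [ 82.9 -69.5  55.1] F [-0.03  1.82  3.13] yawY 93.9 gap 0.0003
(83, -24, 56) delta [-0.2 45.5 -0.8]
```

```bash
python3 -m crank '{"delta_pos":[[0,8,0],[0,16,0],[0,24,0],[0,32,0],[0,40,0],[0,45,0],[0,45,0],[0,45,0]],"turn":[0,0,0,0,0,0,0,0],"gripper":[1,1,1,1,1,1,1,1]}'; python3 -c "
from h import *
go(83,-24,120)"
```

```text
t: 5.6
tool_pos: [0.6615, -0.0844, 0.055]
eef_rot: [-0.033, 0.999, 0.001, -0.0]
wrist_force: [-0.1, 4.7, 3.4]
finger_gap: 0.0005
t 5.6 tcp rack mm [ 82.9 -25.1  55. ] F [-0.15  4.7   3.43] yawY 93.8 gap 0.0005
(83, -24, 120) delta [ -0.1   1.2 -65. ]
```

```bash
python3 -m crank '{"delta_pos":[[0,0,-20],[0,0,-60],[0,0,-100],[0,0,-105],[0,0,-105],[0,0,-105]],"turn":[0,0,0,0,0,0],"gripper":[1,1,1,1,1,1]}'; cat >> h.py <<'E'
def carton(name,pic=None,lo=(-120,-70),hi=(70,60)):
    c=ctrl.calibration(name);im,d=ctrl.snapshot(name)
    P,uv=pts(d,c);Q=(P-O);rx,ry,z=Q@XA*1000,Q@YA*1000,P[:,2]*1000
    m=(abs(z-51)<2.5)&(rx>lo[0])&(rx<hi[0])&(ry>lo[1])&(ry<hi[1])
    a=np.zeros(d.shape,np.uint8);a[uv[m][:,1],uv[m][:,0]]=1
    n,l,s,_=cv2.connectedComponentsWithStats(a);k=1+np.argmax(s[1:,4])
    m&=(l[uv[:,1],uv[:,0]]==k)
    r=cv2.minAreaRect(np.c_[rx,ry][m].astype(np.float32))
    print(name,"carton top rack mm",m.sum(),np.round(r[0],1),np.round(r[1],1),round(r[2],1),"z",np.median(z[m]).round(1),"x",rx[m].min().round(1),rx[m].max().round(1),"y",ry[m].min().round(1),ry[m].max().round(1))
    if pic: cv2.imwrite(pic,im)
    return im
E
python3 - <<'E'
from h import *
st();carton("wrist","pics/w2.png");carton("scene")
E
```

```text
t: 6.2
tool_pos: [0.6603, -0.0855, 0.1584]
eef_rot: [-0.033, 0.999, 0.0, -0.002]
wrist_force: [-0.4, 0.4, -0.7]
finger_gap: 0.0006
t 6.2 tcp rack mm [ 81.6 -26.1 158.4] F [-0.43  0.43 -0.69] yawY 93.8 gap 0.0006
wrist carton top rack mm 3209 [-59.9   6.2] [60.3 34.3] 7.7 z 51.6 x -91.2 -28.1 y -14.1 26.4
scene carton top rack mm 39 [-33.    9.8] [ 9.7 28.7] 2.2 z 50.6 x -37.7 -27.6 y -4.7 24.2
```

View pics/w2.png

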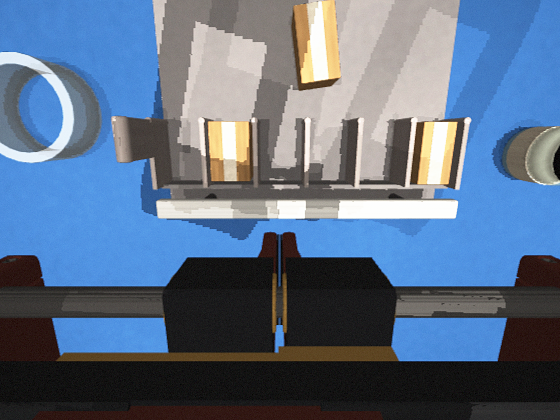

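```bash
python3 -m crank '{"delta_pos":[[47,11,0],[94,22,0],[141,32,0],[141,32,30],[141,32,60],[141,32,60],[141,32,60]],"turn":[-4,-7.7,-7.7,-7.7,-7.7,-7.7,-7.7],"gripper":[0,0,0,0,0,0,0]}'; python3 - <<'E'
from h import *
go(-60,6.2,22);im,_=ctrl.snapshot("side");cv2.imwrite("pics/s3.png",cv2.resize(im[80:320,180:480],(600,480)))
E
```

```text
t: 7.0
tool_pos: [0.518, -0.0631, 0.0993]
eef_rot: [-0.1, 0.995, 0.001, -0.001]
wrist_force: [0.6, 0.6, 0.9]
finger_gap: 0.0437
t 7.0 tcp rack mm [-58.9   5.7  99.3] F [0.61 0.57 0.9 ] yawY 101.5 gap 0.0437
(-60, 6.2, 22) delta [ 0.8  0.6 77.3]
```

View pics/s3.png

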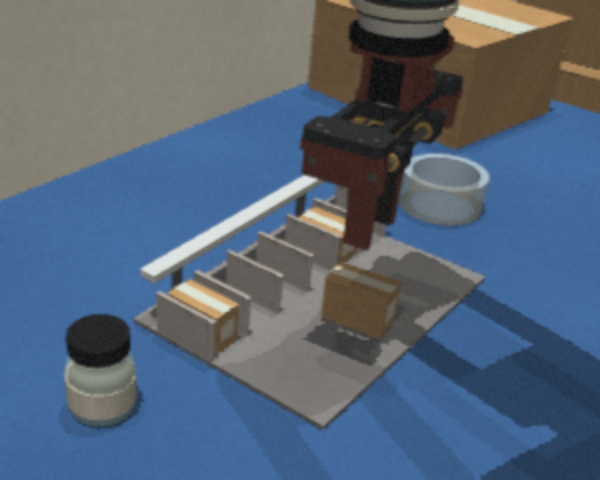

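```bash
python3 -m crank '{"delta_pos":[[1,0.5,20],[1,0.5,40],[1,0.5,55],[1,0.5,70],[1,0.5,77],[1,0.5,77],[1,0.5,77]],"turn":[0,0,0,0,0,0,0],"gripper":[-0.2,-0.2,-0.2,-0.2,-0.2,-0.2,0]}'; python3 - <<'E'
from h import *
go(-60,-24,22)
E
```

```text
t: 7.75
tool_pos: [0.5187, -0.0632, 0.0239]
eef_rot: [-0.1, 0.995, -0.0, 0.001]
wrist_force: [-0.6, -0.0, 0.2]
finger_gap: 0.0478
t 7.75 tcp rack mm [-58.2   5.5  23.9] F [-0.63 -0.04  0.22] yawY 101.5 gap 0.0478
(-60, -24, 22) delta [  5.7 -29.    1.9]
```

```bash
python3 -m crank '{"delta_pos":[[0,0,0],[0,0,0],[0.5,-4,0],[1,-8,0],[2,-12,0],[3,-16,0],[4,-20,0],[4.5,-24,0],[5,-28,0],[6,-31,0],[6,-31,0],[6,-31,0]],"turn":[0,0,1,2,3,4,5,6,7,7.7,7.7,7.7],"gripper":[0.136,0.136,0.136,0.136,0.136,0.136,0.136,0.136,0.136,0.136,0.136,0.136]}'; python3 - <<'E'
from h import *
st()
carton("scene");carton("wrist")
E
```

```text
t: 8.95
tool_pos: [0.5181, -0.0949, 0.0231]
eef_rot: [-0.033, 0.999, -0.0, -0.0]
wrist_force: [0.8, -0.3, 0.1]
finger_gap: 0.0381
t 8.95 tcp rack mm [-60.9 -26.   23.1] F [ 0.75 -0.26  0.07] yawY 93.8 gap 0.0381
scene carton top rack mm 215 [-56.6 -19.7] [52.9 42.2] 0.7 z 50.8 x -82.8 -29.9 y -40.8 1.5
wrist carton top rack mm 5225 [-71.8 -19.9] [43.6 40.3] 88.5 z 51.4 x -91.9 -51.3 y -41.7 1.9
```

```bash
python3 -m crank '{"delta_pos":[[0,0,0],[0,0,0],[0,0,0],[0,0,-30],[0,0,-70],[0,0,-110],[-45,0,-120],[-90,0,-120],[-110,0,-120],[-110,0,-120],[-110,0,-120]],"turn":[0,0,0,0,0,0,0,0,0,0,0],"gripper":[-0.2,-0.2,-0.2,-0.2,-0.2,0,0.5,1,1,1,1]}'; python3 - <<'E'
from h import *
go(-115,-24,140)
carton("wrist","pics/w4.png")
E
```

```text
t: 10.15
tool_pos: [0.6269, -0.087, 0.1425]
eef_rot: [-0.034, 0.999, 0.0, -0.001]
wrist_force: [0.6, 0.0, -0.5]
finger_gap: 0.008
t 10.15 tcp rack mm [ 48.2 -25.4 142.5] F [ 0.61  0.02 -0.52] yawY 93.8 gap 0.008
(-115, -24, 140) delta [163.2   1.5   2.8]
wrist carton top rack mm 3293 [-61.4 -24.3] [33.9 59.9] 89.3 z 51.5 x -91.3 -31.5 y -41.6 -7.4
```

View pics/w4.png

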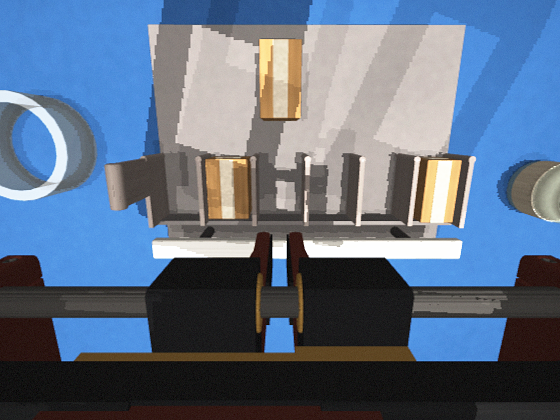

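```bash
python3 -m crank '{"delta_pos":[[45,1,0],[90,1,0],[135,1,0],[168,1,0],[168,1,10],[168,1,50],[168,1,90],[168,1,118],[168,1,118],[168,1,118]],"turn":[0,0,0,0,0,0,0,0,0,0],"gripper":[1,1,1,1,1,1,1,1,1,1]}'; python3 - <<'E'
from h import *
go(-5,-24,22)
E
```

```text
t: 11.2
tool_pos: [0.4597, -0.0973, 0.0251]
eef_rot: [-0.033, 0.999, 0.0, -0.001]
wrist_force: [1.0, 0.3, 0.9]
finger_gap: 0.0005
t 11.2 tcp rack mm [-119.4  -24.6   25.1] F [0.98 0.34 0.9 ] yawY 93.8 gap 0.0005
(-5, -24, 22) delta [-114.4    0.6    3. ]
```

```bash
python3 -m crank '{"delta_pos":[[-8,0,2],[-16,0,2],[-23,0,2],[-30,0,2],[-37,0,2],[-44,0,2],[-50,0,2],[-56,0,2],[-62,0,2],[-68,0,2],[-74,0,2],[-74,0,2]],"turn":[0,0,0,0,0,0,0,0,0,0,0,0],"gripper":[1,1,1,1,1,1,1,1,1,1,1,1]}'; python3 - <<'E'
from h import *
go(-5,-24,22)
im=carton("scene",lo=(-50,-45),hi=(50,-4));cv2.imwrite("pics/s5.png",cv2.resize(im[130:290,120:380],(780,480)))
E
```

```text
t: 12.4
tool_pos: [0.5357, -0.0927, 0.0233]
eef_rot: [-0.033, 0.999, -0.0, 0.001]
wrist_force: [-0.9, 0.4, 0.5]
finger_gap: 0.0002
t 12.4 tcp rack mm [-43.1 -25.1  23.3] F [-0.89  0.39  0.47] yawY 93.8 gap 0.0002
(-5, -24, 22) delta [-38.1   1.    1.3]
scene carton top rack mm 288 [ -4.2 -23.2] [68.  34.2] 0.0 z 50.7 x -38.2 29.8 y -40.3 -6.1
```

View pics/s5.png

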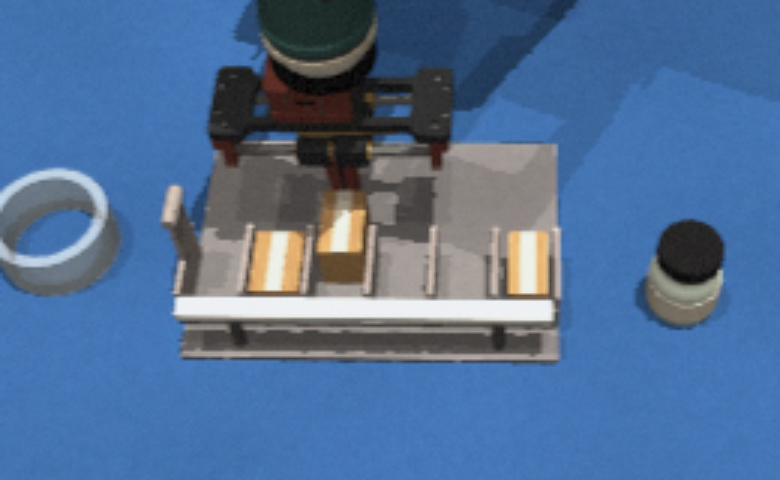

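```bash
python3 -m crank '{"delta_pos":[[-6,0.5,0],[-12,0.5,0],[-18,0.5,0],[-23,0.5,0],[-27,0.5,0],[-31,0.5,0],[-33,0.5,0],[-33,0.5,0],[-33,0.5,0]],"turn":[0,0,0,0,0,0,0,0,0],"gripper":[1,1,1,1,1,1,1,1,1]}'; python3 - <<'E'
from h import *
st();carton("scene",lo=(-50,-45),hi=(70,-4))
E
```

```text
t: 13.35
tool_pos: [0.5672, -0.0899, 0.0232]
eef_rot: [-0.033, 0.999, -0.0, 0.0]
wrist_force: [-0.5, -0.1, -0.1]
finger_gap: 0.0003
t 13.35 tcp rack mm [-11.5 -24.3  23.2] F [-0.48 -0.11 -0.14] yawY 93.8 gap 0.0003
scene carton top rack mm 307 [ 29.8 -23.3] [65.3 33.9] 0.2 z 50.8 x -2.8 62.4 y -40.3 -6.3
```

```bash
python3 -m crank '{"delta_pos":[[-2,0,0],[-4,0,0],[-5,0,0],[-5,0,0],[-5,0,0]],"turn":[0,0,0,0,0],"gripper":[1,1,1,1,1]}'; python3 - <<'E'
from h import *
st();carton("scene",lo=(-50,-45),hi=(70,-4))
E
```

```text
t: 13.9
tool_pos: [0.5709, -0.0894, 0.023]
eef_rot: [-0.033, 0.999, 0.0, -0.001]
wrist_force: [-4.7, -0.7, 4.1]
finger_gap: 0.0003
t 13.9 tcp rack mm [ -7.9 -24.1  23. ] F [-4.65 -0.68  4.06] yawY 93.8 gap 0.0003
scene carton top rack mm 299 [ 33.6 -23.6] [62.9 34.2] 3.9 z 50.7 x 2.1 65.8 y -40.4 -6.1
```

The force rise shows the carton is on the stop wall, so I'm backing off to check.

```bash
python3 -m crank '{"delta_pos":[[6,0,0],[20,0,0],[35,0,0],[40,0,0],[40,0,-30],[40,0,-75],[40,0,-120],[0,0,-140],[-45,0,-140],[-80,0,-140],[-80,0,-140],[-80,0,-140]],"turn":[0,0,0,0,0,0,0,0,0,0,0,0],"gripper":[1,1,1,1,1,1,1,1,1,1,1,1]}'; python3 - <<'E'
from h import *
st();im=carton("wrist","pics/w6.png",lo=(-50,-45),hi=(70,-4))
c=ctrl.calibration("scene");im,d=ctrl.snapshot("scene")
f=np.load("scene0.npz")
for n,q in(("a",((.55,-.16),(.65,-.105),.036,.05)),("b",((.55,.03),(.65,.077),.042,.052)),("jar",((.55,.14),(.66,.22),.072,.08)),("tape",((.5,-.39),(.66,-.26),.03,.05))):
    for dd,cc in((f["d"],f),(d,c)):
        P,_=pts(dd,cc);m=(P[:,:2]>q[0]).all(1)&(P[:,:2]<q[1]).all(1)&(P[:,2]>q[2])&(P[:,2]<q[3]);print(n,m.sum(),np.median(P[m],0).round(4))
E
```

```text
t: 15.15
tool_pos: [0.6523, -0.084, 0.1627]
eef_rot: [-0.034, 0.999, 0.0, 0.0]
wrist_force: [-0.2, -0.5, 0.7]
finger_gap: 0.0007
t 15.15 tcp rack mm [ 73.7 -24.1 162.7] F [-0.19 -0.53  0.72] yawY 93.8 gap 0.0007
wrist carton top rack mm 2334 [ 33.6 -24.1] [60.  33.7] 0.5 z 51.5 x 3.7 63.5 y -41.0 -7.0
a 483 [ 0.616  -0.1339  0.0418]
a 479 [ 0.6159 -0.1341  0.0417]
b 323 [0.6043 0.057  0.0457]
b 325 [0.6033 0.0572 0.0455]
jar 320 [0.5981 0.179  0.0745]
jar 312 [0.598  0.1791 0.0745]
tape 651 [ 0.5913 -0.3224  0.0431]
tape 642 [ 0.5916 -0.323   0.043 ]
```

View pics/w6.png

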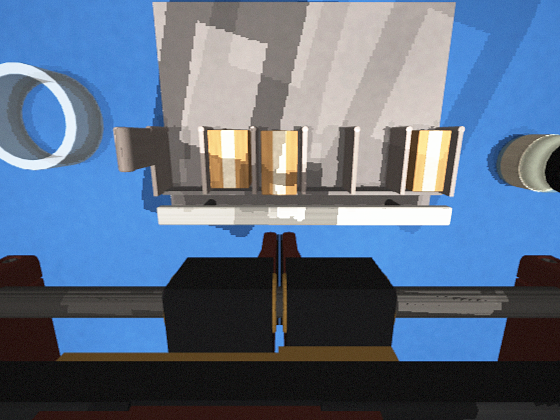

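The wrist picture shows the carton (about (280,162)) home in the third gap from the fin. It is square between the dividers, and the gripper is clear of everything.

```bash
python3 -c "
from plant import ctrl
print(ctrl.hand_in())"
```

```text
the job is handed in; nothing more can be done
None
```

The loose carton is fully home in the third gap from the tall end, and I handed the job in at about 15 s of the 64 s allowed.

- **Rail:** I ran the shut fingertips along the rail from the first gap to the third. They pressed it in about 4–5 mm, at roughly 3–4 N where I read it (start, second gap and third gap). I lifted off at the third gap without going farther.
- **Carton:** I slid it sideways and squared it between loosely open fingers, without gripping it. I then pushed it from behind with the fingers shut until it met the stop wall, at about 5 N.
- **Carton check:** The last wrist picture put its centre 33.6 mm inside the mouth line and within about 1 mm of the gap's middle. It was about 0.5° askew, flat and clear of the gripper.
- **Other objects:** Before-and-after scene pictures showed the stored cartons, the jar and the tape roll shifted by 1 mm or less, which is within measurement noise.

No check failed. Two readings stood out:
- The wrist force showed 4.7 N sideways at the end of the rail run, which I took for drag along the rail and did not look into.
- My first estimate of the rack's position was about 2 mm off. I corrected it from a close wrist view before touching the rail.

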